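# Find the free flap of the slide-return box

### The arm

A 6-joint arm with a two-finger parallel gripper is mounted at the origin on the work surface. World frame = base frame: x ahead of the robot, y to its left, z up, the work surface at z = 0. Lengths are in mm, angles in rad, forces in N, time in s.
With the tool pointing down it reaches from about 275 to 750 mm from the base axis. Payload 10.2 kg.
Tool frame: the origin (TCP) lies at the very end of the fingers, on their centre line; the grasp point (between the pads) lies 19 mm behind it; z points along the fingers, y is the line along which they close (so a half turn about z gives the same grasp; the last joint's range is limited). The gripper opens to 88 mm and grips with 3 to 60 N. Pads are 18 mm wide; open, the fingers measure 123 mm over their backs; the gripper's body (75 mm by 187 mm) begins 45 mm behind the grasp point.
Start: joints at [-1.495, 0.313, 1.498, -0, 1.331, -0.223], TCP at [154.533, -501.748, 238.72] pointing down, gripper open.
Joint ranges: [-2.94, 2.94], [-0.97, 2.17], [0.19, 2.56], [-1.23, 4.37], [0.02, 3.11], [-2.88, 2.88]. Speed limits (rad/s): [2.39, 2.39, 3.01, 3.14, 3.14, 3.14].

### API

Orientations are given as a 3x3 rotation matrix whose columns are the frame's x, y, z axes.
In Python, from cell import manip, vision gives the robot as it stands.
- The arm moves only by the tool play_rows, never from a script. Its argument "moves" is one flat list of numbers, 6 for each row, row after row: the shift along the tool's x, y, z normalised to -1 to 1, where 1 is 500 mm, then the turn, a rotation vector about the tool's x, y, z normalised to -1 to 1, where 1 is 360 degrees. A call has 1 to 12 rows; each row is the pose to reach, as a shift and turn from the pose commanded when the call began, along the tool's axes at that moment, turning the shorter way round; what a row does not reach only later rows make up. A row lasts 1/8 s, in which the tool goes at most 62.5 mm and 10.7 degrees, less where a joint would pass 70% of its speed; a pose out of reach is approached as far as the arm can. A call with a number of a shift or a turn outside -1 to 1 is refused whole. A call with a gripper value outside its range is refused whole. "fingers" is the opening, from -1 (shut) to 1 (fully open), so that 0 is half open, set as the call begins (left out, the last holds). The fingers move at their own pace and stop on an object; the grip force is fixed at half the most. Time passes only in rows, so rows that repeat a pose let the fingers close. It gives the time, the measured TCP pose, the force, the opening and the grip force at its end, in the units of the state.
- manip.observe(): the state, without advancing time (a new reading comes with each control period).
- vision.capture(name): name is "scene" or "side" or "wrist"; returns a dict with "img" (480x640x3 uint8, red, green, blue), "intrinsics" (3x3 intrinsics, pixels), "pose" (4x4, takes a point from camera to world coordinates). Camera axes: x right, y up, looking along -z (the intrinsics and any distortion apply to the point x, -y, -z); pixel columns grow to the right and rows downward; lengths in mm; the calibration is good to about 2 mm. A picture is of the moment at which its call begins. There is no depth.
- manip.hand_in(): hands the job in; it is judged then, once.
The state is a dict: "clock": time; "joint_pos": joint angles; "joint_velocities": joint speeds; "joint_torque": joint torques, N m; "ee_pos": TCP position; "eef_rot": TCP orientation; "force": force on the tool from outside, world axes, zero at the start; "moment": the same for the moment, N m; "opening": opening from 0.0 (shut) to 1.0 (fully open); "finger_force": force on a finger pad.
Only numpy, scipy, OpenCV 4.12 (cv2) and the standard library are available. Lean on these libraries where they do the work, as an engineer would, in place of code of your own. Each camera call takes 0.05 s, during which the arm holds its last target. There are 200 camera calls.

### The job

Three of the four compartments of the slide-return box are full, so their flaps are blocked from below. Press gently with a fingertip on the green ends of the flaps to find the one that rocks, push that one fully open so that it stays tipped into its empty compartment, and move clear. Do not force the blocked flaps, and do not pick up, tip or shift the things standing around the box.

Things in the scene. Friction and masses are not known exactly. Their poses are not given: they have to be found in the camera images.
- case: Grey slide-return box fixed on the bench, 134 (x) x 370 (y) x 100 mm high, four identical white flaps in a row along y, flush with its top. Origin: centre of the underside; x points away from the flaps' green ends (robot side), y left, z up. Walls between compartments 6 mm. Three compartments are full to 1 mm below the flap, one nearly empty; they look alike and which one varies.
- flap_1_press (a point): The spot to press on flap 1, leftmost (case y = +135 mm): on the flap's top face, in the middle of its width, within the green band, 20 mm from the flap's near end and 50 mm from its pivot; it moves with the flap. The flap is 110 mm long (case x), 80 mm wide (case y), 6 mm thick.
- flap_1 (a joint): Tilt of flap 1, rad: 0 shut, grows as the green end sinks and the far end rises (up to 30 mm), soft stop at about 0.8. Level pivot along case y, 70 mm from the near end, 40 mm from the far end. Stiff hinge: stays where left. A free flap takes about 2.5 N at the press spot (more nearer the pivot); a blocked one gives 1 to 4 mm, then is solid.
- flap_2_press (a point): The spot to press on flap 2, second from the left (case y = +45 mm): on the flap's top face, in the middle of its width, within the green band, 20 mm from the flap's near end and 50 mm from its pivot; it moves with the flap. The flap is 110 mm long (case x), 80 mm wide (case y), 6 mm thick.
- flap_2 (a joint): Tilt of flap 2, rad: 0 shut, grows as the green end sinks and the far end rises (up to 30 mm), soft stop at about 0.8. Level pivot along case y, 70 mm from the near end, 40 mm from the far end. Stiff hinge: stays where left. A free flap takes about 2.5 N at the press spot (more nearer the pivot); a blocked one gives 1 to 4 mm, then is solid.
- flap_3_press (a point): The spot to press on flap 3, third from the left (case y = -45 mm): on the flap's top face, in the middle of its width, within the green band, 20 mm from the flap's near end and 50 mm from its pivot; it moves with the flap. The flap is 110 mm long (case x), 80 mm wide (case y), 6 mm thick.
- flap_3 (a joint): Tilt of flap 3, rad: 0 shut, grows as the green end sinks and the far end rises (up to 30 mm), soft stop at about 0.8. Level pivot along case y, 70 mm from the near end, 40 mm from the far end. Stiff hinge: stays where left. A free flap takes about 2.5 N at the press spot (more nearer the pivot); a blocked one gives 1 to 4 mm, then is solid.
- flap_4_press (a point): The spot to press on flap 4, rightmost (case y = -135 mm): on the flap's top face, in the middle of its width, within the green band, 20 mm from the flap's near end and 50 mm from its pivot; it moves with the flap. The flap is 110 mm long (case x), 80 mm wide (case y), 6 mm thick.
- flap_4 (a joint): Tilt of flap 4, rad: 0 shut, grows as the green end sinks and the far end rises (up to 30 mm), soft stop at about 0.8. Level pivot along case y, 70 mm from the near end, 40 mm from the far end. Stiff hinge: stays where left. A free flap takes about 2.5 N at the press spot (more nearer the pivot); a blocked one gives 1 to 4 mm, then is solid.
- dishes: Bystander: stack of four red culture dishes, 90 mm across, 56 mm high; origin at the centre of its underside. Stands to the right of the case.
- jar: Bystander: clear specimen jar with red lid, 47 mm across, 59 mm high; origin at the centre of its underside. Stands in front of the case's left half.
- dropper: Bystander: blue dropper bottle with white cap, 28 mm across, 58 mm high; origin at the centre of its underside. Stands in front of the case's right half.
- carton: Bystander: small carton, 87 x 62 x 51 mm; origin at the centre of its underside. Stands to the left of the case.

How it is judged (in metres and radians):
At the end, for the whole second after the job is handed in: One flap is tilted open by more than 0.55 rad (its stop is at about 0.8) and stays so by itself; the other three are shut (less than 0.12 rad) (((value of joint flap_1 above 0.55 rad and value of joint each of flap_2, flap_3, flap_4 below 0.12 rad) or (value of joint flap_2 above 0.55 rad and value of joint each of flap_1, flap_3, flap_4 below 0.12 rad) or (value of joint flap_3 above 0.55 rad and value of joint each of flap_1, flap_2, flap_4 below 0.12 rad) or (value of joint flap_4 above 0.55 rad and value of joint each of flap_1, flap_2, flap_3 below 0.12 rad))); the robot touches nothing.
It fails at once if the dishes is picked up, tipped or shifted by more than 20 mm (distance of dishes from where it was at the start of the episode above 0.02 m or angle between dishes's own z axis and vertical above 0.35 rad).
It fails at once if the jar is picked up, tipped or shifted by more than 20 mm (distance of jar from where it was at the start of the episode above 0.02 m or angle between jar's own z axis and vertical above 0.35 rad).
It fails at once if the dropper is picked up, tipped or shifted by more than 20 mm (distance of dropper from where it was at the start of the episode above 0.02 m or angle between dropper's own z axis and vertical above 0.35 rad).
It fails at once if the carton is picked up, tipped or shifted by more than 20 mm (distance of carton from where it was at the start of the episode above 0.02 m or angle between carton's own z axis and vertical above 0.35 rad).
It fails at once if the box or a flap is pushed with more than 45 N (contact force between any of the fingers, the arm and case above 45 N).
It also fails if it takes over 42 s, if anything falls off the work surface, if the arm or the gripper's body presses on something with over 40 N, if the wrist force passes 120 N, or if a joint passes its speed limit or range.

## Working session

There is one attempt and no reset: what is moved stays moved. The work goes in short steps, Python scripts to look and compute and a tool call to move; the robot and the scene stay as the last step left them, time stands still between calls to the robot, and variables do not carry over. Pictures are saved under pics/ and viewed, at most 10 in all, crops included, and the job is handed in when it is done.

Besides the shell and the picture viewer there is one more tool, called after ">>>" as name(argument=value, ...) on one line, values as JSON. play_rows: Moves the arm, as the interface text tells. Its arguments: {"type":"object","properties":{"moves":{"type":"array","items":{"type":"number"}},"fingers":{"type":"number"}},"required":["moves"]}

```bash
mkdir -p pics; python3 - <<'E'
from cell import manip, vision
import cv2,pickle
s=manip.observe(); print(s)
d={}
for n in ["scene","side"]:
    c=vision.capture(n); d[n]=c
    cv2.imwrite(f"pics/{n}0.png",c["img"][:,:,::-1]); print(n,c["intrinsics"],c["pose"])
pickle.dump(d,open("c0.pkl","wb"))
E
```

```text
{'clock': 0.0, 'joint_pos': array([-1.49540001e+00,  3.13449554e-01,  1.49844771e+00,  3.28508158e-06,
        1.33098204e+00, -2.23431310e-01]), 'joint_velocities': array([ 0.00050847, -0.00041587,  0.00133674, -0.00119617, -0.00015133,
        0.00117171]), 'joint_torque': array([ 4.24771388e-04, -4.02205932e+01, -2.52272594e+01,  6.94058882e-02,
        3.52235860e-02, -9.93353137e-05]), 'ee_pos': array([ 154.51435365, -501.48876483,  238.1572949 ]), 'eef_rot': array([[ 9.55682536e-01,  2.94399188e-01, -9.37345774e-05],
       [ 2.94399062e-01, -9.55681718e-01,  1.28323228e-03],
       [ 2.88202119e-04, -1.25395805e-03, -9.99999172e-01]]), 'force': array([-9.63071210e-01,  4.07289467e-01,  4.72108860e-04]), 'moment': array([ 0.012244  ,  0.01271955, -0.00765801]), 'finger_force': 0.0, 'opening': 0.999892517211838}
scene [[441.52463653   0.         328.65227787]
 [  0.         441.52463653 241.69213151]
 [  0.           0.           1.        ]] [[ 8.16533223e-01 -3.07392653e-01  4.88654534e-01  9.96201676e+02]
 [ 5.77196541e-01  4.50604264e-01 -6.81028597e-01 -5.75460592e+02]
 [-1.08466292e-02  8.38132182e-01  5.45359327e-01  5.82939211e+02]
 [ 0.00000000e+00  0.00000000e+00  0.00000000e+00  1.00000000e+00]]
side [[530.41765534   0.         318.29029844]
 [  0.         530.41765534 231.14909389]
 [  0.           0.           1.        ]] [[-9.27827175e-01  2.02906662e-01 -3.12994600e-01  2.72908762e+02]
 [-3.72800935e-01 -4.76312855e-01  7.96332548e-01  7.54534762e+02]
 [ 1.24978278e-02  8.55543658e-01  5.17579805e-01  5.62698844e+02]
 [ 0.00000000e+00  0.00000000e+00  0.00000000e+00  1.00000000e+00]]
```

View pics/scene0.png

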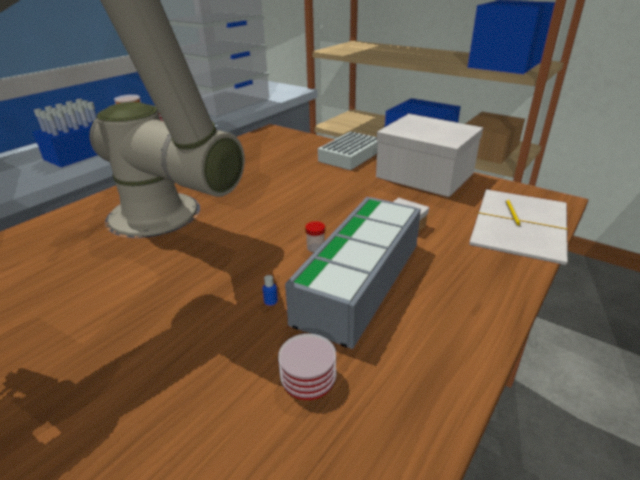

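View pics/side0.png

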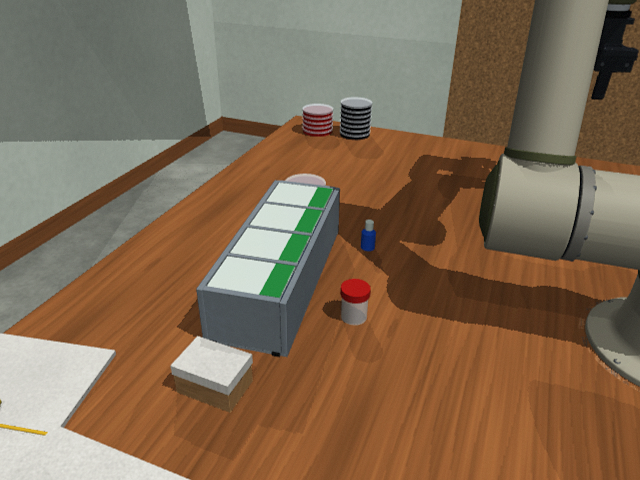

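The scene view shows the case with its top corners near (289,281), (352,303), (419,208) and (366,199). In the side view they are near (281,297), (200,290), (277,182) and (339,189). The jar and dropper stand on the robot side.

```bash
cat >h.py <<'E'
import pickle,numpy as np
def ray(c,uv,z):
    K=c["intrinsics"];P=c["pose"]
    d=np.linalg.inv(K)@[uv[0],uv[1],1]; d=P[:3,:3]@[d[0],-d[1],-d[2]]
    return P[:3,3]+d*(z-P[2,3])/d[2]
def proj(c,p):
    K=c["intrinsics"];P=c["pose"]; q=P[:3,:3].T@(np.array(p)-P[:3,3]); q=K@[q[0],-q[1],-q[2]]
    return q[:2]/q[2]
E
python3 - <<'E'
from h import *
import cv2
d=pickle.load(open("c0.pkl","rb"))
for n,pts in dict(scene=dict(nr=(289,281),fr=(352,303),fl=(419,208),nl=(366,199)),side=dict(nl=(281,297),fl=(200,290),fr=(277,182),nr=(339,189))).items():
    for k,p in pts.items(): print(n,k,ray(d[n],p,100).round(0))
# green blobs
for n in d:
    im=d[n]["img"]; h=cv2.cvtColor(im,cv2.COLOR_RGB2HSV)
    m=cv2.inRange(h,(50,120,50),(75,255,255))
    k,l,st,ce=cv2.connectedComponentsWithStats(m)
    for i in range(1,k):
        if st[i,4]>60: print(n,ce[i].round(1),st[i,4],ray(d[n],ce[i],100).round(1))
for k,p in dict(jarlid=((355,289),59),drop=((369.5,222),58),dish=((305,180),56),carton=((212,355),51)).items(): print(k,ray(d["side"],*p).round(0))
for k,p in dict(jarlid=((315,227),59),drop=((268,279),58),dish=((307,354),56)).items(): print(k,ray(d["scene"],*p).round(0))
E
```

```text
scene nr [ 579. -116.  100.]
scene fr [ 702. -102.  100.]
scene fl [652. 257. 100.]
scene nl [530. 227. 100.]
side nl [534. 228. 100.]
side fl [647. 258. 100.]
side fr [ 698. -100.  100.]
side nr [ 575. -120.  100.]
scene [367.9 207.7] 188 [555.5 193.5 100. ]
scene [351.5 226.1] 238 [568.5 104.5 100. ]
scene [332.6 247.3] 299 [581.6  15.4 100. ]
scene [310.4 272.2] 389 [594.7 -73.9 100. ]
side [320.1 197.1] 305 [595.8 -73.7 100. ]
side [308.  220.3] 383 [583.   15.6 100. ]
side [293.8 247.6] 498 [569.8 105.2 100. ]
side [276.9 280. ] 651 [557.  194.3 100. ]
jarlid [460. 119.  59.]
drop [501. -91.  58.]
dish [ 687. -215.   56.]
carton [594. 321.  51.]
jarlid [465. 112.  59.]
drop [505. -94.  58.]
dish [ 683. -201.   56.]
```

```bash
cat >>h.py <<'E'
def rows(target,yaw=8.3):
    from cell import manip
    from scipy.spatial.transform import Rotation as R
    s=manip.observe(); r=s["eef_rot"]
    t=np.radians(yaw); W=np.array([[np.cos(t),np.sin(t),0],[np.sin(t),-np.cos(t),0],[0,0,-1]])
    print((r.T@(np.array(target)-s["ee_pos"])/500).round(4),(R.from_matrix(r.T@W).as_rotvec()/2/np.pi).round(4))
E
python3 -c "
from h import *
rows((600,-73,140))"
```

```text
[ 1.1037 -0.5566  0.1974] [-0.0002 -0.      0.0245]
```

>>> play_rows(moves=[0.7,-0.35,0,0,0,0.0245,0.7,-0.35,0,0,0,0.0245,0.7,-0.35,0,0,0,0.0245,0.7,-0.35,0,0,0,0.0245,0.7,-0.35,0,0,0,0.0245,0.7,-0.35,0,0,0,0.0245,0.7,-0.35,0,0,0,0.0245,0.7,-0.35,0,0,0,0.0245,0.7,-0.35,0,0,0,0.0245], fingers=-1)

```text
clock: 1.23
ee_pos: [436.7, -232.6, 238.6]
eef_rot: [[0.99, 0.143, -0.0], [0.143, -0.99, -0.0], [-0.0, -0.0, -1.0]]
force: [-0.4, -0.9, 0.3]
opening: 0.015
finger_force: 0.0
```

```bash
python3 -c "
from h import *
rows((600,-73,130))"
```

```text
[ 0.369  -0.2692  0.217 ] [-0.      0.0001 -0.0002]
```

>>> play_rows(moves=[0.369,-0.269,0,0,0,0,0.369,-0.269,0.05,0,0,0,0.369,-0.269,0.1,0,0,0,0.369,-0.269,0.217,0,0,0,0.369,-0.269,0.217,0,0,0,0.369,-0.269,0.217,0,0,0,0.369,-0.269,0.217,0,0,0])

```text
clock: 2.1
ee_pos: [600.7, -73.4, 131.7]
eef_rot: [[0.99, 0.143, 0.002], [0.143, -0.99, -0.001], [0.002, 0.001, -1.0]]
force: [0.2, -0.6, -0.0]
opening: 0.004
finger_force: 0.0
```

```bash
python3 - <<'E'
from h import *
from cell import vision
import cv2
rows((600,-73,104))
c=vision.capture("side"); im=c["img"][140:320,180:420]
cv2.imwrite("pics/side1.png",cv2.resize(im,None,fx=3,fy=3,interpolation=2)[:,:,::-1])
E
```

```text
[-0.0014 -0.001   0.0553] [ 0.0002 -0.0003 -0.0003]
```

View pics/side1.png

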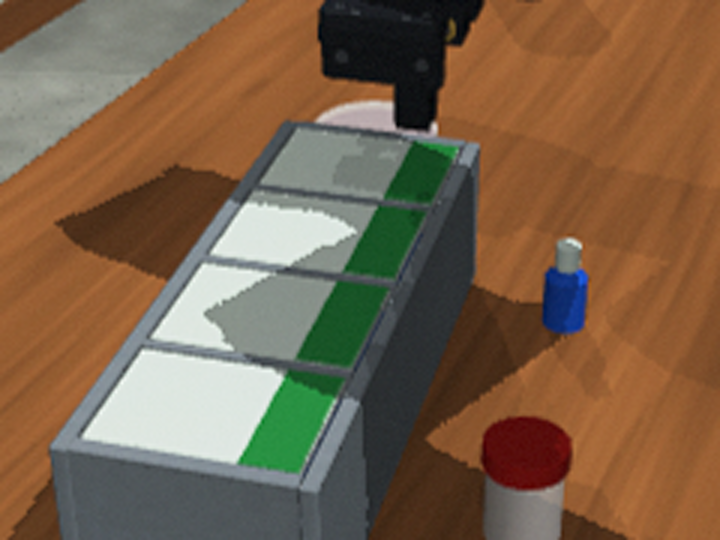

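The closed fingertips, at crop pixel (415,127), hang above flap 4's green band, as planned. I'll descend and probe.

>>> play_rows(moves=[0,0,0.03,0,0,0,0,0,0.05,0,0,0,0,0,0.054,0,0,0,0,0,0.056,0,0,0,0,0,0.058,0,0,0,0,0,0.06,0,0,0,0,0,0.06,0,0,0,0,0,0.06,0,0,0])

```text
clock: 3.15
ee_pos: [600.7, -71.7, 100.3]
eef_rot: [[0.99, 0.144, 0.0], [0.144, -0.99, -0.0], [0.0, 0.0, -1.0]]
force: [0.3, 0.3, -0.4]
opening: 0.007
finger_force: 0.3
```

>>> play_rows(moves=[0,0,0.002,0,0,0,0,0,0.004,0,0,0,0,0,0.004,0,0,0])

```text
clock: 3.52
ee_pos: [600.7, -71.7, 98.2]
eef_rot: [[0.99, 0.144, 0.0], [0.144, -0.99, -0.0], [0.0, 0.0, -1.0]]
force: [-0.7, -0.3, 1.5]
opening: 0.003
finger_force: 1.0
```

>>> play_rows(moves=[0,0,0.002,0,0,0,0,0,0.004,0,0,0,0,0,0.004,0,0,0])

```text
clock: 3.9
ee_pos: [600.7, -71.8, 96.1]
eef_rot: [[0.99, 0.144, -0.0], [0.144, -0.99, 0.0], [-0.0, -0.0, -1.0]]
force: [-1.1, -0.5, 2.8]
opening: 0.002
finger_force: 0.8
```

>>> play_rows(moves=[0,0,0.002,0,0,0,0,0,0.003,0,0,0,0,0,0.003,0,0,0])

```text
clock: 4.28
ee_pos: [600.7, -71.8, 94.7]
eef_rot: [[0.99, 0.144, 0.0], [0.144, -0.99, 0.0], [0.0, -0.0, -1.0]]
force: [0.6, 0.3, 1.8]
opening: 0.007
finger_force: 1.0
```

>>> play_rows(moves=[0,0,0.002,0,0,0,0,0,0.004,0,0,0,0,0,0.004,0,0,0])

```text
clock: 4.65
ee_pos: [600.8, -71.7, 92.7]
eef_rot: [[0.99, 0.144, 0.0], [0.144, -0.99, -0.0], [0.0, 0.0, -1.0]]
force: [0.5, 1.0, 1.6]
opening: 0.006
finger_force: 0.8
```

>>> play_rows(moves=[0,0,0.002,0,0,0,0,0,0.004,0,0,0,0,0,0.004,0,0,0])

```text
clock: 5.03
ee_pos: [600.6, -71.8, 90.6]
eef_rot: [[0.99, 0.144, -0.0], [0.144, -0.99, -0.0], [-0.0, 0.0, -1.0]]
force: [0.2, 0.0, 2.2]
opening: 0.002
finger_force: 1.0
```

9 mm down at about 2 N, so flap 4 is the free one. I'll push it open.

>>> play_rows(moves=[0,0,0.006,0,0,0,0,0,0.012,0,0,0,0,0,0.018,0,0,0,0,0,0.024,0,0,0,0,0,0.03,0,0,0,0,0,0.036,0,0,0,0,0,0.04,0,0,0,0,0,0.044,0,0,0,0,0,0.044,0,0,0])

```text
clock: 6.15
ee_pos: [600.5, -71.7, 68.5]
eef_rot: [[0.99, 0.144, -0.0], [0.144, -0.99, 0.0], [-0.0, -0.0, -1.0]]
force: [0.4, 0.2, 2.3]
opening: 0.009
finger_force: 0.7
```

>>> play_rows(moves=[0,0,0.003,0,0,0,0,0,0.006,0,0,0,0,0,0.006,0,0,0])

```text
clock: 6.52
ee_pos: [600.6, -71.7, 65.6]
eef_rot: [[0.99, 0.144, -0.0], [0.144, -0.99, 0.0], [-0.0, -0.0, -1.0]]
force: [0.3, -0.0, 2.2]
opening: 0.006
finger_force: 0.8
```

>>> play_rows(moves=[0,0,0.003,0,0,0,0,0,0.006,0,0,0,0,0,0.006,0,0,0])

```text
clock: 6.9
ee_pos: [600.5, -71.7, 62.5]
eef_rot: [[0.99, 0.144, -0.001], [0.144, -0.99, 0.0], [-0.001, -0.0, -1.0]]
force: [0.1, 0.2, 0.4]
opening: 0.004
finger_force: 0.7
```

>>> play_rows(moves=[0,0,0.002,0,0,0,0,0,0.004,0,0,0,0,0,0.004,0,0,0])

```text
clock: 7.28
ee_pos: [600.7, -71.7, 60.8]
eef_rot: [[0.99, 0.144, 0.0], [0.144, -0.99, -0.0], [0.0, 0.0, -1.0]]
force: [-0.3, -0.6, 2.9]
opening: 0.006
finger_force: 1.3
```

39 mm down at 50 mm from the pivot gives at least 0.66 rad. I'll withdraw straight up.

>>> play_rows(moves=[0,0,-0.02,0,0,0,0,0,-0.06,0,0,0,0,0,-0.12,0,0,0,0,0,-0.2,0,0,0,0,0,-0.3,0,0,0,-0.15,0.15,-0.36,0,0,0,-0.3,0.3,-0.36,0,0,0,-0.3,0.3,-0.36,0,0,0,-0.3,0.3,-0.36,0,0,0,-0.3,0.3,-0.36,0,0,0])

```text
clock: 8.52
ee_pos: [473.1, -243.0, 241.3]
eef_rot: [[0.99, 0.142, 0.001], [0.142, -0.99, -0.0], [0.0, 0.0, -1.0]]
force: [-1.0, 0.2, -0.5]
opening: 0.006
finger_force: 0.0
```

```bash
python3 - <<'E'
from cell import vision
import cv2
c=vision.capture("side"); im=c["img"][140:320,180:420]
cv2.imwrite("pics/side2.png",cv2.resize(im,None,fx=3,fy=3,interpolation=2)[:,:,::-1])
E
```

```text
(no output)
```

View pics/side2.png

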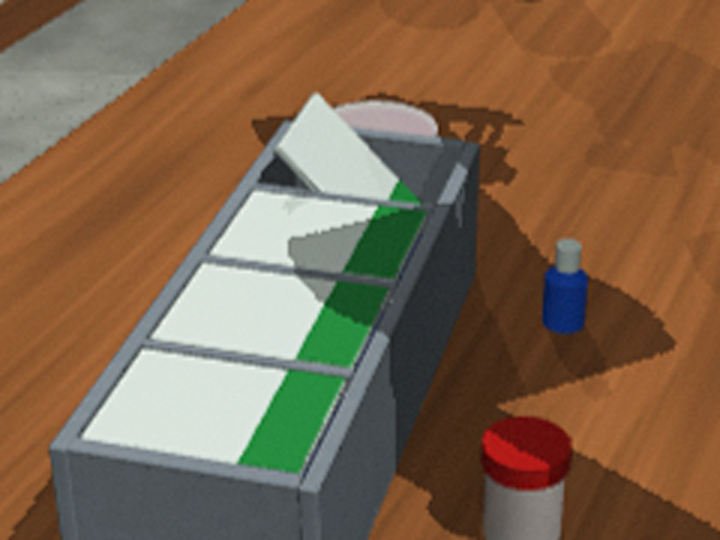

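Flap 4 stands tipped open, its far edge up near (317,95). The other three are shut, the bystanders are undisturbed, and the arm is clear.

```bash
python3 -c "
from cell import manip
print(manip.hand_in())"
```

```text
the job is handed in; nothing more can be done
None
```

Flap 4 (rightmost) was the free one: I pushed it to an estimated 0.66 rad or more and it stays open, the other three are shut, the arm is clear, and the job is handed in (no verdict was returned).

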